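# Pull the push-on knob off the polisher's control box

## Task

Take the red push-on knob off the polisher's control box with the knob puller: slide the puller's rails in under the knob's black flange until its yellow stop pad just rests against the flange, with only a light touch (under 5 N), then pull straight up until the knob pops off and lies flat on the rails behind their hooked tips. Then stand the puller upright in the job tray, with the knob still in it, and let go. Use no more than about 20 N anywhere on the knob or the box, do not touch the knob with the gripper, and leave the small box in the tray where it is.

Things in the scene. Friction and masses are not known exactly. Their poses are not given: they have to be found in the camera images.
- puller_handle (a point): Centre of the puller's blue upright handle: 14 mm thick along x, 26 mm wide along y, 45 mm high, its centre 82.5 mm above the puller's underside. The puller's flat bridge top is 22.5 mm below this point. Axes: z up, x the way the rails point (toward the puller's open mouth), y across.
- puller_seat (a point): Point midway between the puller's rails, level with their upper faces, 68.5 mm straight under the handle's centre; axes as the handle's. Rails 4 mm thick, their tops 14 mm above the puller's underside, 30 mm apart (gap for the bush), each with a hook tip 3 mm high at x = 38 to 42 mm; side walls 54 mm apart; 41 mm clear height above the rails.
- puller_stop: Back plate of the puller with the yellow stop pad on a stiff set screw. The pad's upright face (24 mm wide, 2 to 22 mm above the rails) is set anywhere from 30 to 12 mm behind the seat point (x = -30 to -12 mm); where is not given, so feel for it. With the flange against it, the knob's centre is 24 mm ahead of the pad. Origin 14 mm below the seat point.
- puller: The whole rigid aluminium puller, standing upright by itself on its two side walls: 79 mm long (x from -37 to +42 mm; the screw's end sticks out behind by up to 21 mm), 62 mm wide (y), 105 mm high, about 0.13 kg. Origin on its underside, 82.5 mm straight below the handle's centre; axes as the handle's.
- knob: The loose knob, red with a black flange and a steel snap stud underneath, about 0.03 kg. Origin at the centre of the flange's underside, z up.
- knob_flange (a point): Centre of the underside of the knob's round black flange (48 mm diameter, 5 mm thick). The red grip is 35 mm in diameter and reaches 22 mm above this point, the stud 13 mm below it. While on, it stands 24 mm above the panel with about 1 mm of sideways play. Roughly 8 to 15 N straight up over 2 to 4 mm of rise pops it off.
- control_box: Grey control box, fixed to the bench, 100 x 90 x 42 mm (x, y, z), flat black panel on top; origin at the centre of its underside. In the middle of the panel stands the knob's brass bush, 24 mm in diameter, 24 mm high; the rest of the panel is free, so the puller may come from any side.
- bush_top (a point): Centre of the top of the brass bush, 66 mm above the bench, where the flange's underside rests while the knob is on. Fixed to the box.
- tray_floor (a point): Centre of the inner floor of the beige job tray, which is fixed; the floor is 3 mm above the bench. Inside it measures 124 mm (x) by 184 mm (y); walls 3 mm thick, 29 mm high above the floor. Its middle is free.
- pad_box: Small lilac box, 40 x 27 x 19 mm, loose in the tray about 70 mm from the tray's middle toward its +y end, long side along the tray's x. To be left alone. Origin at the centre of its underside.
Not all that is in view belongs to the job. There is more than one size of the knob; the job needs the largest.

How it is judged:
By the outcome, as a careful person would: the job done as asked, in the order asked, and still so for the second after the job is handed in, with the robot touching nothing.
It also fails if it takes over 62 s, if anything falls off the work surface, if the arm or the gripper's body presses on something with over 40 N, if the wrist force passes 120 N, or if a joint passes its speed limit or range.

## Robot

A 6-joint arm with a two-finger parallel gripper is mounted at the origin on a cart in front of the work surface, level with it; the furniture and walls round the work are solid. World frame = base frame: x ahead of the robot, y to its left, z up, the work surface at z = 0. Lengths are in mm, angles in rad, forces in N, time in s.
With the tool pointing down it reaches from about 350 to 875 mm from the base axis. Payload 4.2 kg.
Tool frame: the origin (TCP) lies midway between the tips of the shut fingers; the grasp point (between the pads) lies 19 mm behind it (arm.tcp_to_grasp is the distance from the TCP to the grasp point, in mm); z points along the fingers, y is the line along which they close (so a half turn about z gives the same grasp; the last joint's range is limited). The gripper opens to 85 mm and grips with 20 to 120 N. Pads are 22 mm wide; open, the fingers measure 114 mm over their backs; the gripper's body (76 mm by 85 mm) begins 54 mm behind the grasp point. The pads swing forward as they close: fully open they stand 13 mm farther back than shut.
Start: joints at [1.411, 0.385, 0.008, 0, -1.194, -0.259], TCP at [254.132, 570.978, 231.312] pointing down, gripper open.
Joint ranges: [-3.14, 3.14], [-1.21, 2.06], [-1.07, 1.41], [-3.16, 2.05], [-2.99, -0.16], [-3.1, 3.1]. Speed limits (rad/s): [2.79, 2.79, 3.14, 3.14, 3.14, 3.14].

## Interface

Orientations are given as a unit quaternion [x, y, z, w].
In Python, from bench import arm gives the robot as it stands.
- The arm moves only by the tool arm_command, never from a script. Its argument "rows" is a list of rows, each a list of 2 entries, a list of its own where there are three numbers: the shift along the tool's x, y, z as a fraction of full scale, then the turn, a rotation vector about the tool's x, y, z as a fraction of full scale. In form: [[[x, y, z], [wx, wy, wz]], ...]. A call has 1 to 5 rows; each row is the pose to reach, as a shift and turn from the pose commanded when the call began, along the tool's axes at that moment, turning the shorter way round; what a row does not reach only later rows make up. Full scale, the value 1, is 0.25 m for a shift and 180 degrees for a turn. A row lasts 1/10 s, in which the tool goes at most 50 mm and 8.59 degrees, less where a joint would pass 70% of its speed; a pose out of reach is approached as far as the arm can. A call with a number of a shift or a turn outside -1 to 1 is refused whole. A call with a gripper value outside its range is refused whole. "grip" is the opening, from 0 (shut) to 1 (fully open), set as the call begins (left out, the last holds). The fingers move at their own pace and stop on an object; the grip force is fixed at half the most. Time passes only in rows, so rows that repeat a pose let the fingers close. It gives the time, the measured TCP pose, the force, the opening and the grip force at its end, in the units of the state.
- arm.read_state(): the state, without advancing time (a new reading comes with each control period).
- arm.get_image(name): name is "scene" or "top"; returns (picture, depth): 400x640x3 uint8, blue, green, red; 400x640 float32, mm along the optical axis (not along the pixel's ray), 0 where there is no reading.
- arm.camera_info(name): a dict with "fx", "fy", "cx", "cy" (pixels), "extrinsics" (4x4, takes a point from camera to world coordinates). Camera axes: x right, y down, z forward; pixel columns grow to the right and rows downward; lengths in mm; the calibration is good to about 2 mm. A picture is of the moment at which its call begins. camera_info takes no time and is no camera call.
- arm.job_done(): hands the job in; it is judged then, once.
Trained networks look in the newest picture that a camera, given by its name, has taken for a name from the list of things; names that differ only in an ending like _2 or _b are one class to them, and where a whole thing is asked for, a point or a joint stands for the part that bears it (a point fixed in the world has none). Each returns a list of dicts, best first, with "score" (0 to 1); they miss things now and then, are a little off and sometimes report something else, mostly with a low value. They report only what shows in the picture. A call takes as long as a camera call. They do not tell look-alikes from the thing itself.
- arm.spot_in(camera, query): "position" ([column, row] in pixels, amid what is visible of it).
The state is a dict: "clock": time; "joints": joint angles; "joint_vel": joint speeds; "joint_efforts": joint torques, N m; "position": TCP position; "ee_rot": TCP orientation; "contact_force": force on the tool from outside, world axes, zero at the start; "wrist_torque": the same for the moment, N m; "gripper_width": finger opening in mm; "grasp_force": force on a finger pad.
Only numpy, scipy, OpenCV 4.12 (cv2) and the standard library are available. Lean on these libraries where they do the work, as an engineer would, in place of code of your own. Each camera call takes 0.05 s, during which the arm holds its last target. There are 200 camera calls.

## Working session

There is one attempt and no reset: what is moved stays moved. The work goes in short steps, Python scripts to look and compute and a tool call to move; the robot and the scene stay as the last step left them, time stands still between calls to the robot, and variables do not carry over. Pictures are saved under pics/ and viewed, at most 10 in all, crops included, and the job is handed in when it is done.

Besides the shell and the picture viewer there is one more tool, called after ">>>" by a JSON object that holds its "name" and its "arguments". arm_command: Moves the arm, as the interface text tells. Shift numbers are shares of 0.25 m and turn numbers shares of 180 degrees, none past 1 either way. Its arguments: {"type":"object","properties":{"rows":{"type":"array","items":{"type":"array"}},"grip":{"type":"number"}},"required":["rows"]}

```bash
mkdir -p pics; ls
cat > h.py <<'E'
from bench import arm
import numpy as np, cv2
from scipy.spatial.transform import Rotation as R
def pix2w(cam,u,v,d):
    c=arm.camera_info(cam);E=np.array(c["extrinsics"])
    return (E@np.array([(u-c["cx"])/c["fx"]*d,(v-c["cy"])/c["fy"]*d,d,1]))[:3]
def cloud(cam,dep):
    c=arm.camera_info(cam);E=np.array(c["extrinsics"])
    v,u=np.mgrid[:dep.shape[0],:dep.shape[1]]
    P=np.stack([(u-c["cx"])/c["fx"]*dep,(v-c["cy"])/c["fy"]*dep,dep],-1)
    W=P@E[:3,:3].T+E[:3,3];W[dep<=0]=np.nan
    return W
E
python3 - <<'E'
from h import *
for n in("scene","top"):
    im,d=arm.get_image(n);cv2.imwrite(f"pics/{n}1.png",im);np.save(f"{n}1.npy",d)
    c=arm.camera_info(n);print(n,c["fx"],np.round(c["extrinsics"],2).tolist())
    W=cloud(n,d)
    for q in("puller_handle","puller","knob","control_box","tray_floor","pad_box","puller_stop"):
        for r in arm.spot_in(n,q)[:4]:
            u,v=map(int,r["position"]);print(q,round(r["score"],2),u,v,np.round(W[v,u]))
s=arm.read_state();print(s["ee_rot"],s["clock"])
E
```

```text
pics
scene 472.56927704068295 [[-0.78, -0.28, 0.55, 38.41], [-0.62, 0.33, -0.71, 554.67], [0.02, -0.9, -0.43, 483.37], [0.0, 0.0, 0.0, 1.0]]
puller_handle 0.9 330 238 [471. -41.  44.]
puller_handle 0.54 341 236 [461. -61.  43.]
puller 0.8 329 235 [473. -40.  50.]
knob 0.73 254 247 [582.  42.  20.]
knob 0.69 232 255 [523. 145.  78.]
knob 0.64 290 261 [502.  33.  19.]
control_box 0.57 235 282 [506. 157.  42.]
tray_floor 0.73 380 197 [ 534. -320.    4.]
pad_box 0.4 364 201 [ 531. -246.   22.]
puller_stop 0.87 340 240 [461. -58.  36.]
top 413.75064425354725 [[-0.02, -0.99, 0.1, 460.92], [-1.0, 0.02, 0.01, -79.62], [-0.01, -0.1, -1.0, 987.13], [0.0, 0.0, 0.0, 1.0]]
puller_handle 0.89 317 229 [498. -66. 103.]
puller 0.79 319 230 [496. -71. 106.]
knob 0.87 225 217 [530. 134.  91.]
knob 0.61 274 192 [591.  34.  26.]
knob 0.45 280 229 [504.  21.  26.]
knob 0.27 317 230 [496. -66. 107.]
control_box 0.83 237 216 [533. 111.  72.]
tray_floor 0.76 418 222 [ 514. -306.   -2.]
pad_box 0.61 389 218 [ 524. -234.   22.]
pad_box 0.45 316 230 [496. -64. 105.]
puller_stop 0.49 325 243 [469. -83.  61.]
[ 9.78155618e-01 -2.07873955e-01 -1.76109137e-05 -7.18877963e-05] 0.8
```

Run:
```python
import cv2
a=cv2.imread("pics/scene1.png")[150:350,180:440];b=cv2.imread("pics/top1.png")[150:300,180:460]
cv2.imwrite("pics/a1.png",cv2.resize(a,None,fx=3,fy=3,interpolation=2)[:600,:]);cv2.imwrite("pics/b1.png",cv2.resize(b,None,fx=2.85,fy=2.85,interpolation=2))
```

```text
(no output)
```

View pics/a1.png

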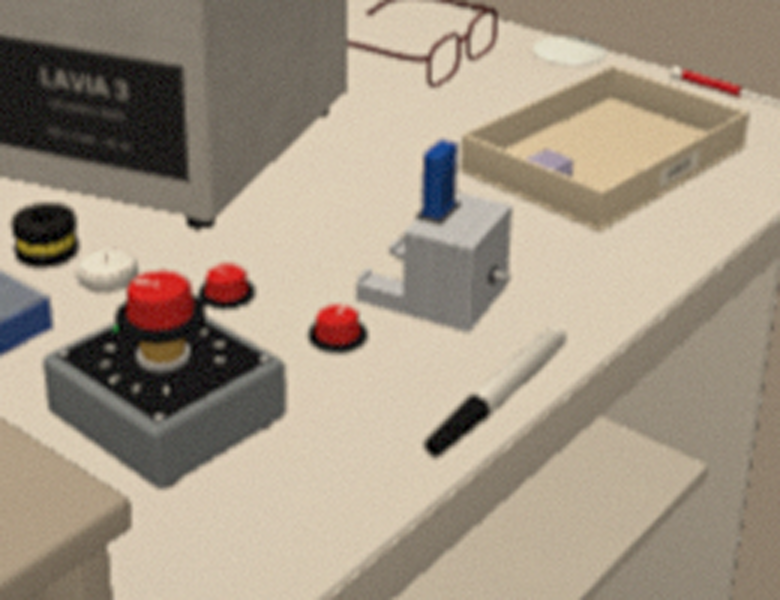

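View pics/b1.png

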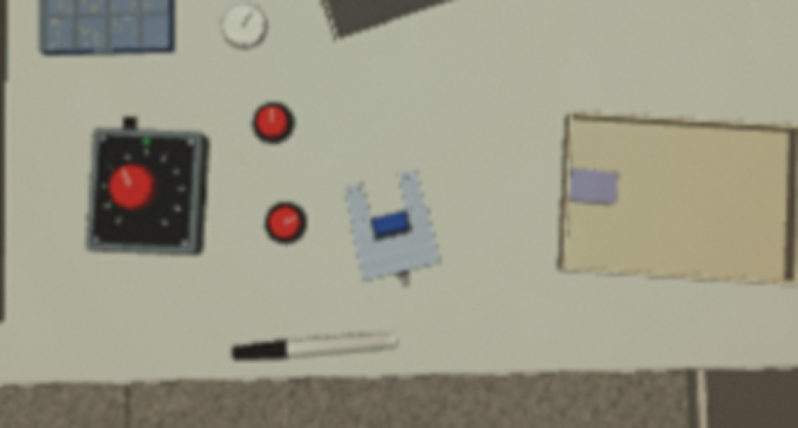

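The scene crop shows three red knobs, at scene pixels (235,252) on the control box, (255,245) loose and (292,258) loose. The one on the box is clearly the largest and sits on the brass bush, so it is the one meant. The puller is at (330,235) with its mouth towards +x, turned slightly to +y. The tray is at (380,197), and the lilac box sits at its +y end.

Run:
```python
from h import *
for n in("scene","top"):
    im=cv2.imread(f"pics/{n}1.png");d=np.load(f"{n}1.npy");W=cloud(n,d);h=cv2.cvtColor(im,cv2.COLOR_BGR2HSV)
    x,y,z=W[...,0],W[...,1],W[...,2]
    blue=(h[...,0]>105)&(h[...,0]<125)&(h[...,1]>150)&(abs(x-490)<60)&(abs(y+65)<50)&(z>98)
    r=cv2.minAreaRect(np.float32(W[blue][:,:2]));print(n,"handle top",blue.sum(),W[blue].mean(0).round(1),r)
    # metal puller walls/bridge
    m=(abs(x-490)<70)&(abs(y+65)<60)&(z>50)&(z<68)
    if m.sum()>5: print(" bridge",m.sum(),W[m].mean(0).round(1),cv2.minAreaRect(np.float32(W[m][:,:2])))
    red=((h[...,0]<8)|(h[...,0]>172))&(h[...,1]>150)
    for c in((525,135,74,100),(591,34,12,60),(504,21,12,60)):
        k=red&(np.hypot(x-c[0],y-c[1])<40)&(z>c[2])&(z<c[3])
        t=k&(z>np.nanpercentile(z[k],60)-3)
        print(" knob",k.sum(),np.median(W[k],0).round(1),cv2.minEnclosingCircle(np.float32(W[t][:,:2])),np.percentile(z[k],95).round(1))
    b=(abs(x-530)<90)&(abs(y-125)<80)&(z>36)&(z<48)
    print(" box",cv2.minAreaRect(np.float32(W[b][:,:2])))
    t=(abs(x-520)<90)&(abs(y+310)<130)&(z>24)&(z<40)
    print(" tray rim",cv2.minAreaRect(np.float32(W[t][:,:2])))
    f=(z>60)&(x<750)&~((abs(x-520)<120)&(y<250))
    hi=W[(z>130)&(x>0)&(x<800)]
    if len(hi): print(" tall x,y,z ranges",np.percentile(hi,[1,50,99],axis=0).round().tolist())
    l=W[(y>215)&(y<500)&(x>100)&(x<800)&(z>10)]
    if len(l): print(" left",np.percentile(l,[1,50,99],axis=0).round().tolist())
```

```text
scene handle top 50 [495.4 -59.3 103.2] ((496.78851318359375, -61.26398468017578), (11.060371398925781, 17.691638946533203), 15.665731430053711)
 bridge 534 [480.  -60.7  59.1] ((485.61016845703125, -67.8040771484375), (46.5680046081543, 64.33671569824219), 12.058538436889648)
 knob 307 [525.8 140.3  86.1] ((531.8584594726562, 135.2961883544922), 15.816776275634766) 89.1
 knob 152 [583.6  37.7  22.7] ((587.216064453125, 34.293540954589844), 11.439885139465332) 27.6
 knob 166 [500.9  28.9  22.3] ((503.706298828125, 25.037973403930664), 11.408342361450195) 27.7
 box ((532.109375, 134.55355834960938), (90.70740509033203, 100.51527404785156), 86.62767791748047)
 tray rim ((518.6327514648438, -301.368408203125), (195.228759765625, 134.00570678710938), 85.34519958496094)
 tall x,y,z ranges [[19.0, -504.0, 133.0], [321.0, -499.0, 252.0], [791.0, 519.0, 432.0]]
 left [[414.0, 260.0, 15.0], [522.0, 347.0, 90.0], [789.0, 432.0, 92.0]]
top handle top 45 [500.2 -65.2 104.8] ((500.06182861328125, -65.4177474975586), (9.353896141052246, 20.683101654052734), 12.90462875366211)
 bridge 488 [483.9 -69.1  60.1] ((486.450927734375, -68.4287338256836), (45.92975616455078, 61.78676986694336), 12.173083305358887)
 knob 185 [533.7 131.6  87.4] ((533.444580078125, 133.14987182617188), 17.079967498779297) 90.5
 knob 95 [590.   31.3  25.9] ((590.7362670898438, 31.84265899658203), 12.537467956542969) 28.3
 knob 100 [506.  23.  26.] ((507.0234680175781, 22.11251449584961), 12.053553581237793) 29.0
 box ((533.8128051757812, 133.0736541748047), (90.32528686523438, 100.51747131347656), 85.87003326416016)
 tray rim ((518.9746704101562, -301.86907958984375), (190.6363983154297, 130.08705139160156), 85.2083740234375)
 tall x,y,z ranges [[198.0, -501.0, 136.0], [575.0, -499.0, 297.0], [796.0, -9.0, 456.0]]
 left [[418.0, 255.0, 19.0], [603.0, 365.0, 90.0], [796.0, 497.0, 94.0]]
```

>>> {"name": "arm_command", "arguments": {"rows": [[[0.645,0.64,0],[0,0,0]],[[0.645,0.64,0],[0,0,0]],[[0.645,0.64,0],[0,0,0]],[[0.645,0.64,0],[0,0,0]],[[0.645,0.64,0],[0,0,0]]]}}

```text
clock: 1.3
position: [336.8, 356.0, 231.7]
ee_rot: [0.978, -0.209, -0.0, 0.0]
contact_force: [-0.8, 0.5, -0.1]
gripper_width: 85.4
grasp_force: 0.0
```

>>> {"name": "arm_command", "arguments": {"rows": [[[0.645,0.64,0],[0,0,0.15]],[[0.645,0.64,0],[0,0,0.15]],[[0.645,0.64,0],[0,0,0.15]],[[0.645,0.64,0],[0,0,0.15]],[[0.645,0.64,0],[0,0,0.15]]]}}

```text
clock: 1.8
position: [418.9, 144.7, 231.7]
ee_rot: [0.902, -0.432, 0.0, -0.0]
contact_force: [-0.1, 0.7, 0.5]
gripper_width: 85.4
grasp_force: 0.0
```

```bash
cat >> h.py <<'E'
def go(p,yaw):
    """shift/turn fractions to bring TCP to p (world), tool straight down with tool y at yaw (deg, mod 180)"""
    s=arm.read_state();r=R.from_quat(s["ee_rot"]);d=r.inv().apply(np.array(p)-s["position"])/250
    best=None
    for k in(0,180):
        a=np.radians(yaw+k);y=np.array([np.cos(a),np.sin(a),0]);z=np.array([0,0,-1.]);x=np.cross(y,z)
        t=(r.inv()*R.from_matrix(np.c_[x,y,z])).as_rotvec()/np.pi
        if best is None or np.linalg.norm(t)<np.linalg.norm(best):best=t
    print("t",s["clock"],"pos",np.round(s["position"],1),"F",np.round(s["contact_force"],2),"M",np.round(s["wrist_torque"],2),"w",round(s["gripper_width"],1),"gf",s["grasp_force"],"j",np.round(s["joints"],2))
    print("shift",np.round(d,4),"turn",np.round(best,4))
E
python3 -c "
from h import *
go((500,-65.3,150),12.2)"
```

```text
t 1.8 pos [418.9 144.7 231.7] F [-0.1   0.68  0.53] M [0.02 0.   0.03] w 85.4 gf 0.0 j [ 0.7   0.07 -0.41  0.   -1.09 -0.02]
shift [0.8574 0.2745 0.3267] turn [-0.0002  0.      0.1481]
```

>>> {"name": "arm_command", "arguments": {"rows": [[[0.857,0.2745,0.327],[0,0,0.148]],[[0.857,0.2745,0.327],[0,0,0.148]],[[0.857,0.2745,0.327],[0,0,0.148]],[[0.857,0.2745,0.327],[0,0,0.148]],[[0.857,0.2745,0.327],[0,0,0.148]]]}}

```text
clock: 2.3
position: [500.5, -64.6, 148.8]
ee_rot: [0.779, -0.627, -0.0, 0.0]
contact_force: [0.7, 0.8, 0.4]
gripper_width: 85.3
grasp_force: 0.0
```

```bash
python3 -c "
from h import *
go((500,-65.3,65),12.2)
im,d=arm.get_image('scene');cv2.imwrite('pics/s2.png',cv2.resize(im[130:330,230:450],None,fx=3,fy=3))"
```

```text
t 2.3 pos [500.5 -64.6 148.8] F [0.68 0.76 0.38] M [ 0.04 -0.01  0.02] w 85.3 gf 0.0 j [ 0.19  0.26 -0.4   0.   -0.91  0.02]
shift [0.0024 0.0025 0.3352] turn [ 0.0001 -0.      0.0004]
```

View pics/s2.png

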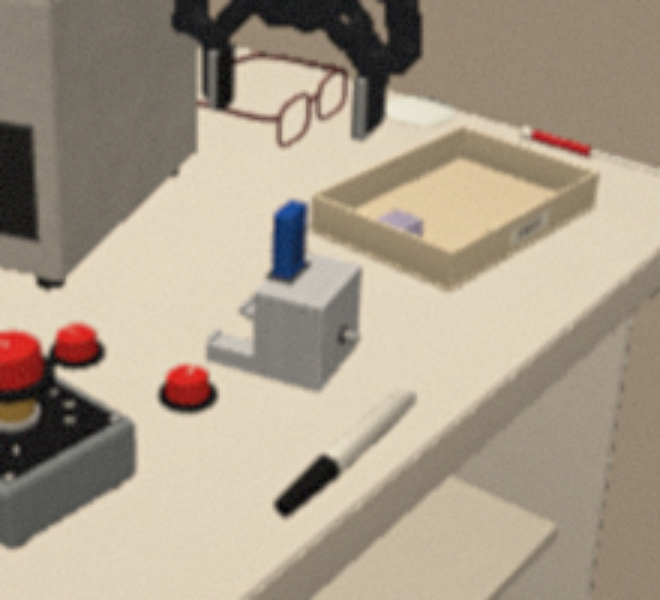

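The fingers straddle the blue handle along the puller's x axis, centred above it at crop pixel (290,240). I'll go down and close.

>>> {"name": "arm_command", "arguments": {"rows": [[[0.002,0.0025,0.15],[0,0,0]],[[0.002,0.0025,0.27],[0,0,0]],[[0.002,0.0025,0.335],[0,0,0]],[[0.002,0.0025,0.335],[0,0,0]],[[0.002,0.0025,0.335],[0,0,0]]]}}

```text
clock: 2.85
position: [500.2, -62.8, 66.3]
ee_rot: [0.779, -0.627, 0.0, -0.0]
contact_force: [-0.7, -0.1, 0.4]
gripper_width: 85.7
grasp_force: 0.0
```

>>> {"name": "arm_command", "arguments": {"rows": [[[0,0,0],[0,0,0]],[[0,0,0],[0,0,0]],[[0,0,0],[0,0,0]],[[0,0,0],[0,0,0]],[[0,0,0],[0,0,0]]], "grip": 0}}

```text
clock: 3.35
position: [499.9, -62.8, 66.2]
ee_rot: [0.779, -0.627, 0.0, -0.0]
contact_force: [1.5, 0.2, 3.4]
gripper_width: 13.5
grasp_force: 59.4
```

>>> {"name": "arm_command", "arguments": {"rows": [[[0,0,0],[0,0,0]],[[0,0,0],[0,0,0]],[[0,0,0],[0,0,0]],[[0,0,0],[0,0,0]],[[0,0,0],[0,0,0]]]}}

```text
clock: 3.85
position: [500.0, -62.8, 66.2]
ee_rot: [0.779, -0.627, 0.0, -0.0]
contact_force: [-0.6, 0.4, 5.4]
gripper_width: 13.8
grasp_force: 59.2
```

```bash
python3 -c "
from h import *
go((500,-65.3,200),12.2)"
```

```text
t 3.85 pos [500.  -62.8  66.2] F [-0.6   0.4   5.43] M [ 0.32  0.27 -0.04] w 13.8 gf 59.17337894439697 j [ 0.2   0.37 -0.5   0.   -0.7   0.02]
shift [ 0.01    0.0018 -0.5353] turn [-0.0002 -0.0001  0.001 ]
```

>>> {"name": "arm_command", "arguments": {"rows": [[[0,0,-0.08],[0,0,0]],[[0,0,-0.2],[0,0,0]],[[0,0,-0.32],[0,0,0]],[[0,0,-0.4],[0,0,0]],[[0,0,-0.4],[0,0,0]]]}}

```text
clock: 4.35
position: [501.0, -62.7, 167.9]
ee_rot: [0.779, -0.627, 0.002, -0.002]
contact_force: [0.5, 0.4, -1.8]
gripper_width: 13.2
grasp_force: 58.8
```

>>> {"name": "arm_command", "arguments": {"rows": [[[0,0,0],[0,0,0]],[[0,0,0],[0,0,0]]]}}

```text
clock: 4.55
position: [498.3, -62.9, 164.0]
ee_rot: [0.779, -0.627, -0.001, 0.001]
contact_force: [-1.0, 0.2, -2.5]
gripper_width: 13.7
grasp_force: 58.8
```

```bash
cat >> h.py <<'E'
def pull(n,c,zlo,zhi):
    im,d=arm.get_image(n);W=cloud(n,d);x,y,z=W[...,0],W[...,1],W[...,2]
    m=(abs(x-c[0])<70)&(abs(y-c[1])<60)&(z>zlo)&(z<zhi)
    h=cv2.cvtColor(im,cv2.COLOR_BGR2HSV);m&=(h[...,1]<90)&(h[...,2]>90)
    P=W[m];print(n,m.sum(),P.mean(0).round(1),np.percentile(P,[1,99],axis=0).round(1).tolist(),cv2.minAreaRect(np.float32(P[:,:2])))
    return im,P
E
python3 -c "
from h import *
go((500,-65.3,200),12.2)
for n in ('scene','top'):
    im,P=pull(n,(490,-65),100,175)
    cv2.imwrite(f'pics/{n}3.png',im)
a=cv2.resize(cv2.imread('pics/scene3.png')[130:330,270:430],None,fx=2.5,fy=2.5)
b=cv2.resize(cv2.imread('pics/top3.png')[150:310,240:400],None,fx=2.5,fy=2.5);b=cv2.copyMakeBorder(b,0,a.shape[0]-b.shape[0],0,0,0)
cv2.imwrite('pics/ab3.png',np.hstack([a,b]))
"
```

```text
t 4.55 pos [498.3 -62.9 164. ] F [-1.04  0.21 -2.5 ] M [ 0.01  0.   -0.02] w 13.7 gf 58.833884596824646 j [ 0.2   0.24 -0.38 -0.   -0.95  0.02]
shift [ 0.0107 -0.0039 -0.1441] turn [0.0012 0.0002 0.0007]
scene 1604 [480.  -51.4 133.2] [[455.3, -100.2, 100.9], [539.6, -28.0, 170.7]] ((494.23291015625, -64.61764526367188), (91.08148956298828, 64.8501205444336), 13.499872207641602)
top 7 [ 470.2 -100.7  151.4] [[467.8, -102.7, 117.6], [473.1, -97.4, 158.6]] ((469.5790100097656, -100.82937622070312), (2.8323588371276855, 7.604367256164551), 43.4010009765625)
```

View pics/ab3.png

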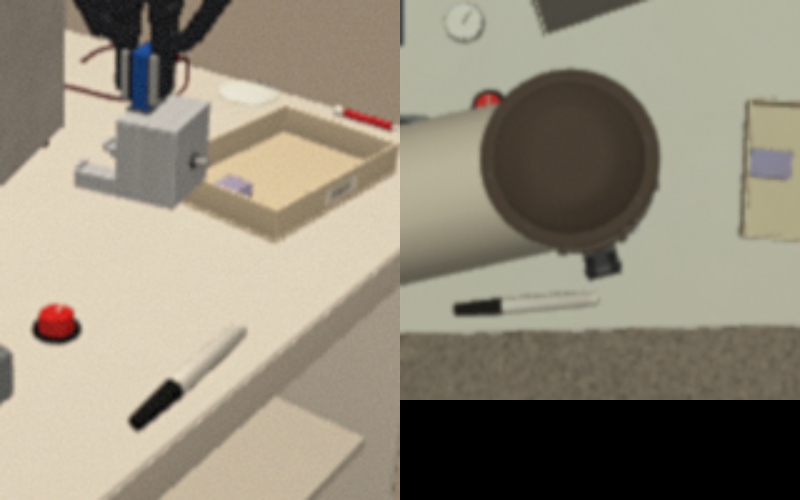

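The puller is held upright. The scene view shows handle and fingers at crop (140,75), and the top view is blocked by the wrist. Next I move to the pre-insertion pose on the robot side of the box.

```bash
python3 -c "
from h import *
go((450,135.5,160),0)"
```

```text
t 4.65 pos [498.7 -62.9 164.2] F [-0.02  0.09 -0.71] M [-0.02 -0.08  0.  ] w 13.2 gf 58.83427977561951 j [ 0.2   0.24 -0.38 -0.   -0.95  0.02]
shift [-0.8171  0.0204  0.0172] turn [ 0.0011 -0.      0.0686]
```

>>> {"name": "arm_command", "arguments": {"rows": [[[-0.1,0.0025,0],[0,0,0.01]],[[-0.3,0.0075,0],[0,0,0.03]],[[-0.5,0.0125,0.01],[0,0,0.05]],[[-0.68,0.017,0.017],[0,0,0.068]],[[-0.817,0.02,0.017],[0,0,0.068]]]}}

```text
clock: 5.15
position: [449.8, 137.4, 160.6]
ee_rot: [0.708, -0.706, -0.0, 0.001]
contact_force: [1.1, -0.3, -1.4]
gripper_width: 13.4
grasp_force: 58.8
```

>>> {"name": "arm_command", "arguments": {"rows": [[[0,0,0],[0,0,0]],[[0,0,0],[0,0,0]],[[0,0,0],[0,0,0]]]}}

```text
clock: 5.45
position: [450.8, 134.9, 161.0]
ee_rot: [0.708, -0.707, -0.0, 0.001]
contact_force: [-0.9, -0.7, -2.5]
gripper_width: 13.3
grasp_force: 58.8
```

```bash
python3 -c "
from h import *
go((450,135.5,111.7),0)"
```

```text
t 5.45 pos [450.8 134.9 161. ] F [-0.93 -0.74 -2.46] M [ 0.    0.03 -0.03] w 13.3 gf 58.842869997024536 j [ 0.64  0.19 -0.46 -0.   -0.92 -0.64]
shift [-0.0026  0.0029  0.1971] turn [ 0.0004 -0.0003  0.0005]
```

>>> {"name": "arm_command", "arguments": {"rows": [[[0,0,0.07],[0,0,0]],[[0,0,0.14],[0,0,0]],[[0,0,0.18],[0,0,0]],[[0,0,0.197],[0,0,0]],[[0,0,0.197],[0,0,0]]]}}

```text
clock: 5.95
position: [451.1, 135.0, 112.0]
ee_rot: [0.708, -0.707, -0.0, 0.001]
contact_force: [0.4, 0.6, -1.9]
gripper_width: 13.5
grasp_force: 58.8
```

>>> {"name": "arm_command", "arguments": {"rows": [[[0,0,0],[0,0,0]],[[0,0,0],[0,0,0]],[[0,0,0],[0,0,0]]]}}

```text
clock: 6.25
position: [451.4, 135.8, 112.9]
ee_rot: [0.708, -0.706, 0.0, -0.001]
contact_force: [0.1, 0.3, -0.7]
gripper_width: 13.1
grasp_force: 58.8
```

```bash
python3 -c "
from h import *
go((450,135.5,111.7),0)
im,d=arm.get_image('scene');W=cloud('scene',d);x,y,z=W[...,0],W[...,1],W[...,2]
h=cv2.cvtColor(im,cv2.COLOR_BGR2HSV);np.save('W4.npy',W);cv2.imwrite('pics/s4raw.png',im)
red=((h[...,0]<8)|(h[...,0]>172))&(h[...,1]>150)&(np.hypot(x-530,y-135)<40)&(z>74)
P=W[red];t=P[P[:,2]>84];print('knob',P.min(0),P.max(0),cv2.minEnclosingCircle(np.float32(t[:,:2])),np.percentile(P[:,2],98))
g=(abs(x-440)<75)&(abs(y-134)<60)&(z>48)&(z<112)&(h[...,1]<80)&(h[...,2]>80)
P=W[g];print(len(P),np.percentile(P,[1,50,99],axis=0).round(1).tolist())
b=P[(P[:,2]>101)];print('bridge top',len(b),np.median(b,0),cv2.minAreaRect(np.float32(b[:,:2])))
w=P[(P[:,2]<98)&(P[:,1]>150)];print('wall',len(w),np.median(w,0),np.percentile(w,[5,95],axis=0).round(1).tolist())
v,u=np.where(g);print(u.min(),u.max(),v.min(),v.max())
cv2.imwrite('pics/s4.png',cv2.resize(im[170:330,190:400],None,fx=3.7,fy=3.7,interpolation=2))
"
```

```text
t 6.25 pos [451.4 135.8 112.9] F [ 0.12  0.3  -0.72] M [-0.01 -0.03  0.  ] w 13.1 gf 58.759583830833435 j [ 0.64  0.26 -0.52  0.   -0.79 -0.64]
shift [0.0014 0.0054 0.0048] turn [-0.0004  0.0002  0.0007]
knob [515.1112574  120.56781593  74.02644303] [546.6784518  151.69445076  90.26802872] ((530.7117919921875, 135.9990234375), 15.954483032226562) 89.36067514826321
2531 [[409.9, 102.8, 48.7], [423.5, 153.0, 85.3], [489.4, 164.8, 108.5]]
bridge top 790 [429.81751152 142.10935135 106.84087051] ((435.88958740234375, 133.89642333984375), (63.90428161621094, 47.64897155761719), 89.24824523925781)
wall 1035 [436.63969219 163.27915465  66.96429517] [[413.5, 152.7, 50.2], [485.5, 164.6, 95.0]]
238 303 244 305
```

View pics/s4.png

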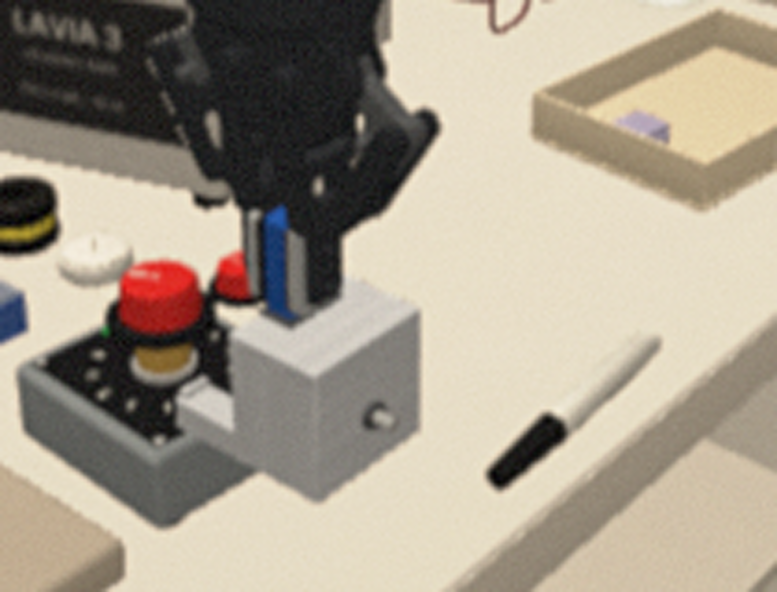

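The puller is in front of the box, with its mouth facing the knob at crop (160,300). It sits about 1 mm low in y, so I'll correct that and lower it 1 mm, then slide in gently.

>>> {"name": "arm_command", "arguments": {"rows": [[[-0.0035,0,0.005],[0,0,0]],[[-0.0035,-0.02,0.005],[0,0,0]],[[-0.0035,-0.05,0.005],[0,0,0]],[[-0.0035,-0.08,0.005],[0,0,0]],[[-0.0035,-0.1,0.005],[0,0,0]]]}}

```text
clock: 6.8
position: [477.1, 136.7, 111.0]
ee_rot: [0.708, -0.706, 0.0, -0.0]
contact_force: [0.2, 0.0, -1.0]
gripper_width: 13.4
grasp_force: 58.8
```

>>> {"name": "arm_command", "arguments": {"rows": [[[0,-0.01,0],[0,0,0]],[[0,-0.02,0],[0,0,0]],[[0,-0.03,0],[0,0,0]],[[0,-0.04,0],[0,0,0]],[[0,-0.05,0],[0,0,0]]]}}

```text
clock: 7.3
position: [488.6, 136.6, 111.1]
ee_rot: [0.708, -0.706, -0.0, -0.0]
contact_force: [-0.5, -1.1, -1.1]
gripper_width: 13.2
grasp_force: 58.8
```

```bash
python3 -c "
from h import *
go((510,136.6,111.7),0)
im,d=arm.get_image('scene')
cv2.imwrite('pics/s5.png',cv2.resize(im[190:310,190:330],None,fx=5,fy=5,interpolation=2))
"
```

```text
t 7.3 pos [488.6 136.6 111.1] F [-0.46 -1.11 -1.12] M [ 0.04 -0.02  0.03] w 13.2 gf 58.760005831718445 j [ 0.59  0.31 -0.44 -0.   -0.82 -0.59]
shift [ 0.0001 -0.0855 -0.0025] turn [0.     0.     0.0007]
```

View pics/s5.png

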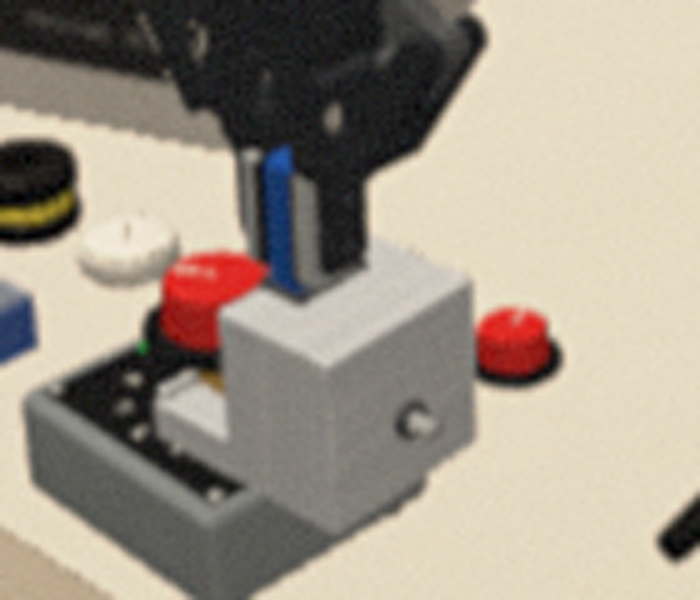

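>>> {"name": "arm_command", "arguments": {"rows": [[[0,-0.02,-0.0015],[0,0,0]],[[0,-0.04,-0.0015],[0,0,0]],[[0,-0.06,-0.0015],[0,0,0]],[[0,-0.08,-0.0015],[0,0,0]],[[0,-0.09,-0.0015],[0,0,0]]]}}

```text
clock: 7.85
position: [511.7, 136.7, 111.4]
ee_rot: [0.708, -0.706, 0.0, -0.0]
contact_force: [0.6, -0.0, -2.0]
gripper_width: 13.3
grasp_force: 58.8
```

>>> {"name": "arm_command", "arguments": {"rows": [[[0,0,0],[0,0,0]],[[0,0,0],[0,0,0]],[[0,0,0],[0,0,0]]]}}

```text
clock: 8.15
position: [510.8, 136.6, 111.4]
ee_rot: [0.708, -0.706, -0.0, 0.0]
contact_force: [1.1, 0.4, -1.0]
gripper_width: 13.2
grasp_force: 58.8
```

```bash
python3 -c "
from h import *
go((520,136.6,111.7),0)
W=np.load('W4.npy');x,y,z=W[...,0],W[...,1],W[...,2]
s=(abs(y-134)<10)&(z>55)&(z<85)&(x>380)&(x<414);P=W[s]
h=np.histogram(P[:,0],bins=np.arange(380,416,2));print(h[0],h[1]);
s=(abs(y-134)<25)&(z>85)&(z<100)&(x>380)&(x<425);print('back',np.median(x[s]))"
```

```text
t 8.15 pos [510.8 136.6 111.4] F [ 1.06  0.39 -1.04] M [-0.03  0.02 -0.  ] w 13.2 gf 58.759692907333374 j [ 0.57  0.35 -0.39 -0.   -0.84 -0.57]
shift [-0.0001 -0.0368 -0.0012] turn [ 0.0001 -0.      0.0007]
[ 0  0  0  0  0  0  0  0  0  0  5  6  4  4  9 19 78] [380 382 384 386 388 390 392 394 396 398 400 402 404 406 408 410 412 414]
back 413.95943449641777
```

>>> {"name": "arm_command", "arguments": {"rows": [[[0,-0.012,0],[0,0,0]],[[0,-0.024,0],[0,0,0]],[[0,-0.034,0],[0,0,0]],[[0,-0.038,0],[0,0,0]],[[0,-0.038,0],[0,0,0]]]}}

```text
clock: 8.65
position: [520.7, 136.6, 111.4]
ee_rot: [0.708, -0.706, -0.0, 0.0]
contact_force: [0.6, 0.4, -1.7]
gripper_width: 13.2
grasp_force: 58.8
```

>>> {"name": "arm_command", "arguments": {"rows": [[[0,-0.002,0],[0,0,0]],[[0,-0.004,0],[0,0,0]],[[0,-0.006,0],[0,0,0]],[[0,-0.008,0],[0,0,0]],[[0,-0.008,0],[0,0,0]]]}}

```text
clock: 9.15
position: [522.6, 136.7, 111.5]
ee_rot: [0.708, -0.706, 0.0, -0.0]
contact_force: [0.3, -0.4, -1.6]
gripper_width: 13.1
grasp_force: 58.8
```

>>> {"name": "arm_command", "arguments": {"rows": [[[0,-0.002,0],[0,0,0]],[[0,-0.004,0],[0,0,0]],[[0,-0.006,0],[0,0,0]],[[0,-0.006,0],[0,0,0]]]}}

```text
clock: 9.55
position: [524.1, 136.7, 111.4]
ee_rot: [0.708, -0.706, 0.0, -0.0]
contact_force: [-0.8, 0.8, -1.8]
gripper_width: 13.4
grasp_force: 58.8
```

```bash
cat > f.py <<'E'
from h import *
F=[];M=[]
for i in range(3):
    arm.get_image('scene');s=arm.read_state();F.append(s["contact_force"]);M.append(s["wrist_torque"])
print(np.round(s["position"],2),"F",np.mean(F,0).round(2),"M",np.mean(M,0).round(3))
E
python3 f.py
```

```text
[524.   136.64 111.44] F [-0.15  0.26 -1.04] M [ 0.005 -0.015  0.013]
```

>>> {"name": "arm_command", "arguments": {"rows": [[[0,-0.002,0],[0,0,0]],[[0,-0.004,0],[0,0,0]],[[0,-0.006,0],[0,0,0]],[[0,-0.006,0],[0,0,0]]]}}

```text
clock: 10.1
position: [525.6, 136.7, 111.4]
ee_rot: [0.708, -0.706, 0.0, -0.0]
contact_force: [-0.4, 0.2, -1.6]
gripper_width: 13.4
grasp_force: 58.8
```

```bash
python3 f.py
```

```text
[525.51 136.63 111.43] F [ 0.13 -0.11 -1.63] M [-0.027 -0.002  0.012]
```

>>> {"name": "arm_command", "arguments": {"rows": [[[0,-0.002,0],[0,0,0]],[[0,-0.004,0],[0,0,0]],[[0,-0.005,0],[0,0,0]],[[0,-0.005,0],[0,0,0]]]}}

```text
clock: 10.65
position: [526.8, 136.7, 111.4]
ee_rot: [0.708, -0.706, 0.0, -0.0]
contact_force: [0.0, -0.2, -1.4]
gripper_width: 13.2
grasp_force: 58.8
```

```bash
python3 f.py
```

```text
[526.74 136.66 111.41] F [ 0.34 -0.3  -1.2 ] M [ 0.005  0.011 -0.011]
```

>>> {"name": "arm_command", "arguments": {"rows": [[[0,-0.002,0],[0,0,0]],[[0,-0.004,0],[0,0,0]],[[0,-0.005,0],[0,0,0]],[[0,-0.005,0],[0,0,0]]]}}

```text
clock: 11.2
position: [528.1, 136.7, 111.4]
ee_rot: [0.708, -0.706, -0.0, -0.0]
contact_force: [0.1, 0.5, -2.2]
gripper_width: 13.2
grasp_force: 58.8
```

```bash
python3 f.py
```

```text
[528.   136.65 111.42] F [-0.32  0.26 -1.68] M [ 0.014 -0.011  0.022]
```

>>> {"name": "arm_command", "arguments": {"rows": [[[0,-0.002,0],[0,0,0]],[[0,-0.004,0],[0,0,0]],[[0,-0.004,0],[0,0,0]],[[0,-0.004,0],[0,0,0]]]}}

```text
clock: 11.75
position: [529.0, 136.7, 111.4]
ee_rot: [0.708, -0.706, 0.0, -0.0]
contact_force: [0.8, -0.4, -2.4]
gripper_width: 13.4
grasp_force: 58.8
```

```bash
python3 f.py
```

```text
[529.02 136.65 111.43] F [ 0.16 -0.08 -1.17] M [ 0.021 -0.004 -0.02 ]
```

>>> {"name": "arm_command", "arguments": {"rows": [[[0,-0.002,0],[0,0,0]],[[0,-0.004,0],[0,0,0]],[[0,-0.004,0],[0,0,0]],[[0,-0.004,0],[0,0,0]]]}}

```text
clock: 12.3
position: [530.0, 136.7, 111.4]
ee_rot: [0.708, -0.706, -0.0, 0.0]
contact_force: [-0.0, -0.6, -1.0]
gripper_width: 13.4
grasp_force: 58.8
```

```bash
python3 f.py
```

```text
[530.   136.66 111.42] F [ 0.21  0.02 -1.22] M [ 0.013  0.006 -0.031]
```

>>> {"name": "arm_command", "arguments": {"rows": [[[0,-0.002,0],[0,0,0]],[[0,-0.004,0],[0,0,0]],[[0,-0.004,0],[0,0,0]],[[0,-0.004,0],[0,0,0]]]}}

```text
clock: 12.85
position: [531.0, 136.6, 111.4]
ee_rot: [0.708, -0.706, -0.0, 0.0]
contact_force: [0.4, 0.7, -0.6]
gripper_width: 13.3
grasp_force: 58.8
```

```bash
python3 f.py
```

```text
[531.02 136.67 111.43] F [ 0.36 -0.29 -1.48] M [-0.016 -0.044 -0.009]
```

>>> {"name": "arm_command", "arguments": {"rows": [[[0,-0.002,0],[0,0,0]],[[0,-0.004,0],[0,0,0]],[[0,-0.004,0],[0,0,0]],[[0,-0.004,0],[0,0,0]]]}}

```text
clock: 13.4
position: [531.7, 136.6, 111.3]
ee_rot: [0.708, -0.706, -0.0, 0.0]
contact_force: [-0.1, -0.2, -1.6]
gripper_width: 13.6
grasp_force: 58.9
```

```bash
python3 f.py
```

```text
[531.77 136.55 111.37] F [-1.09  0.21 -0.63] M [-0.012  0.385 -0.011]
```

>>> {"name": "arm_command", "arguments": {"rows": [[[0,0,-0.005],[0,0,0]],[[0,0,-0.01],[0,0,0]],[[0,0,-0.015],[0,0,0]],[[0,0,-0.02],[0,0,0]],[[0,0,-0.022],[0,0,0]]]}}

```text
clock: 14.05
position: [532.0, 136.7, 117.1]
ee_rot: [0.708, -0.706, -0.0, -0.0]
contact_force: [-0.3, 0.1, -2.5]
gripper_width: 13.0
grasp_force: 58.9
```

```bash
python3 f.py
```

```text
[532.   136.69 116.98] F [-0.67  0.41 -1.45] M [-0.008  0.289 -0.016]
```

>>> {"name": "arm_command", "arguments": {"rows": [[[0,0,-0.002],[0,0,0]],[[0,0,-0.004],[0,0,0]],[[0,0,-0.006],[0,0,0]],[[0,0,-0.008],[0,0,0]],[[0,0,-0.01],[0,0,0]]]}}

```text
clock: 14.7
position: [531.7, 136.6, 119.0]
ee_rot: [0.708, -0.706, -0.0, 0.0]
contact_force: [-0.8, 0.1, -5.3]
gripper_width: 13.5
grasp_force: 58.6
```

```bash
python3 f.py
```

```text
[531.68 136.59 119.09] F [-0.88  0.63 -4.49] M [ 0.12   0.282 -0.026]
```

>>> {"name": "arm_command", "arguments": {"rows": [[[0,0,-0.0015],[0,0,0]],[[0,0,-0.003],[0,0,0]],[[0,0,-0.0045],[0,0,0]],[[0,0,-0.006],[0,0,0]],[[0,0,-0.006],[0,0,0]]]}}

```text
clock: 15.35
position: [531.5, 136.5, 120.4]
ee_rot: [0.708, -0.706, -0.0, 0.001]
contact_force: [-0.6, -0.0, -9.3]
gripper_width: 12.9
grasp_force: 58.6
```

```bash
python3 f.py
```

```text
[531.57 136.53 120.54] F [-0.04  0.21 -9.27] M [ 0.22   0.21  -0.005]
```

>>> {"name": "arm_command", "arguments": {"rows": [[[0,0,-0.0015],[0,0,0]],[[0,0,-0.003],[0,0,0]],[[0,0,-0.0045],[0,0,0]],[[0,0,-0.006],[0,0,0]],[[0,0,-0.006],[0,0,0]]]}}

```text
clock: 16.0
position: [532.2, 136.6, 123.5]
ee_rot: [0.708, -0.706, 0.0, -0.0]
contact_force: [-3.2, 0.3, 0.0]
gripper_width: 13.3
grasp_force: 59.9
```

```bash
python3 f.py
```

```text
[532.2  136.74 123.27] F [-3.22  0.59  0.09] M [-0.003  1.222 -0.019]
```

```bash
python3 -c "
from h import *
im,d=arm.get_image('scene');W=cloud('scene',d);x,y,z=W[...,0],W[...,1],W[...,2]
h=cv2.cvtColor(im,cv2.COLOR_BGR2HSV)
red=((h[...,0]<8)|(h[...,0]>172))&(h[...,1]>150)&(np.hypot(x-540,y-135)<40)&(z>74)
P=W[red];print(len(P),P.min(0),P.max(0))
cv2.imwrite('pics/s6.png',cv2.resize(im[190:310,190:330],None,fx=5,fy=5,interpolation=2))
"
```

```text
Traceback (most recent call last):
ValueError: zero-size array to reduction operation minimum which has no identity
```

```bash
python3 -c "
from h import *
im,d=arm.get_image('scene')
cv2.imwrite('pics/s7.png',cv2.resize(im[190:310,190:330],None,fx=5,fy=5,interpolation=2))
"; python3 f.py
```

```text
[532.14 136.75 122.63] F [-3.01  0.21  0.46] M [-0.002  1.12  -0.   ]
```

View pics/s7.png

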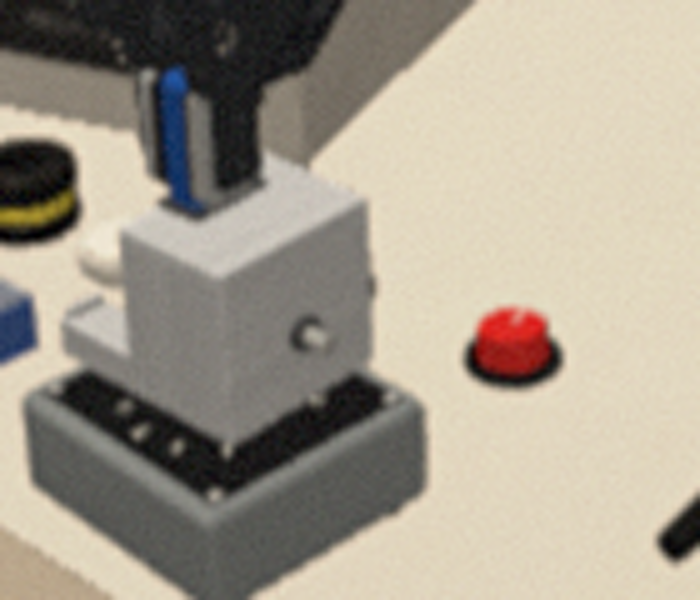

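>>> {"name": "arm_command", "arguments": {"rows": [[[0,0,-0.003],[0,0,0]],[[0,0,-0.006],[0,0,0]],[[0,0,-0.009],[0,0,0]],[[0,0,-0.012],[0,0,0]],[[0,0,-0.012],[0,0,0]]]}}

```text
clock: 16.9
position: [532.2, 136.7, 125.6]
ee_rot: [0.708, -0.706, 0.0, -0.0]
contact_force: [-2.2, 0.6, 0.2]
gripper_width: 13.3
grasp_force: 59.7
```

```bash
python3 f.py
```

```text
[532.12 136.73 125.6 ] F [-2.62  0.14 -0.01] M [-0.019  0.896  0.018]
```

>>> {"name": "arm_command", "arguments": {"rows": [[[0,0,-0.008],[0,0,0]],[[0,0,-0.016],[0,0,0]],[[0,0,-0.024],[0,0,0]],[[0,0,-0.032],[0,0,0]],[[0,0,-0.036],[0,0,0]]]}}

```text
clock: 17.55
position: [532.4, 136.9, 134.9]
ee_rot: [0.708, -0.706, 0.0, -0.001]
contact_force: [0.0, 0.2, -2.0]
gripper_width: 13.3
grasp_force: 59.6
```

```bash
python3 f.py
```

```text
[532.13 136.72 134.54] F [-0.43  0.11 -1.74] M [ 0.018 -0.026 -0.037]
```

>>> {"name": "arm_command", "arguments": {"rows": [[[0,0,-0.02],[0,0,0]],[[0,0,-0.06],[0,0,0]],[[0,0,-0.1],[0,0,0]],[[0,0,-0.14],[0,0,0]],[[0,0,-0.16],[0,0,0]]]}}

```text
clock: 18.2
position: [532.7, 137.0, 176.3]
ee_rot: [0.708, -0.706, 0.0, -0.001]
contact_force: [-0.7, 0.4, -1.3]
gripper_width: 13.5
grasp_force: 59.6
```

>>> {"name": "arm_command", "arguments": {"rows": [[[0.02,0,0],[0,0,-0.02]],[[0.08,0,0],[0,0,-0.05]],[[0.16,0,0],[0,0,-0.085]],[[0.24,0,0],[0,0,-0.12]],[[0.32,0,0],[0,0,-0.15]]]}}

```text
clock: 18.7
position: [532.1, 56.0, 174.8]
ee_rot: [0.854, -0.52, 0.0, -0.0]
contact_force: [0.8, 0.6, -2.3]
gripper_width: 13.5
grasp_force: 59.6
```

```bash
python3 -c "
from h import *
go((515,-100,172),-90)
"
```

```text
t 18.7 pos [532.1  56.  174.8] F [ 0.85  0.56 -2.34] M [ 0.03 -0.01  0.03] w 13.5 gf 59.64424431324005 j [ 0.41  0.28 -0.3  -0.   -0.99  0.07]
shift [0.5227 0.3478 0.0111] turn [-1.000e-04 -0.000e+00 -3.479e-01]
```

>>> {"name": "arm_command", "arguments": {"rows": [[[0.05,0.033,0],[0,0,-0.035]],[[0.11,0.073,0],[0,0,-0.07]],[[0.17,0.113,0],[0,0,-0.105]],[[0.22,0.147,0],[0,0,-0.14]],[[0.26,0.173,0],[0,0,-0.174]]]}}

```text
clock: 19.2
position: [523.1, -21.7, 174.8]
ee_rot: [0.963, -0.27, 0.0, -0.0]
contact_force: [-0.4, -0.2, -1.5]
gripper_width: 12.6
grasp_force: 59.6
```

```bash
python3 -c "
from h import *
go((515,-100,172),-90)
"
```

```text
t 19.2 pos [523.1 -21.7 174.8] F [-0.43 -0.17 -1.46] M [-0.02  0.   -0.  ] w 12.6 gf 59.643977880477905 j [ 0.27  0.26 -0.32 -0.   -0.98  0.76]
shift [0.1351 0.2842 0.0113] turn [-1.000e-04 -0.000e+00 -1.741e-01]
```

>>> {"name": "arm_command", "arguments": {"rows": [[[0.025,0.055,0],[0,0,-0.035]],[[0.055,0.115,0],[0,0,-0.07]],[[0.085,0.18,0],[0,0,-0.105]],[[0.11,0.235,0],[0,0,-0.14]],[[0.135,0.284,0],[0,0,-0.174]]]}}

```text
clock: 19.7
position: [514.7, -99.7, 174.8]
ee_rot: [1.0, 0.0, 0.0, -0.0]
contact_force: [-0.3, 1.0, -2.7]
gripper_width: 13.3
grasp_force: 59.6
```

>>> {"name": "arm_command", "arguments": {"rows": [[[0,0,0],[0,0,0]],[[0,0,0],[0,0,0]]]}}

```text
clock: 19.9
position: [514.9, -99.1, 174.6]
ee_rot: [1.0, -0.003, 0.0, -0.0]
contact_force: [-1.1, 0.2, -1.6]
gripper_width: 13.5
grasp_force: 59.6
```

```bash
python3 -c "
from h import *
go((518,-311,172),-90)
im,d=arm.get_image('scene')
p=np.array([515,-100,115,1]);c=arm.camera_info('scene');q=np.linalg.inv(c['extrinsics'])@p;u=int(c['fx']*q[0]/q[2]+c['cx']);v=int(c['fy']*q[1]/q[2]+c['cy']);print(u,v)
cv2.imwrite('pics/s8.png',cv2.resize(im[v-50:v+50,u-60:u+60],None,fx=6,fy=6,interpolation=2))
"
```

```text
t 19.9 pos [514.9 -99.1 174.6] F [-1.08  0.19 -1.57] M [-0.   -0.05  0.02] w 13.5 gf 59.62766647338867 j [ 0.12  0.27 -0.32 -0.   -0.98  1.44]
shift [0.0177 0.8475 0.0104] turn [-0.0001 -0.0001 -0.0021]
331 185
```

View pics/s8.png

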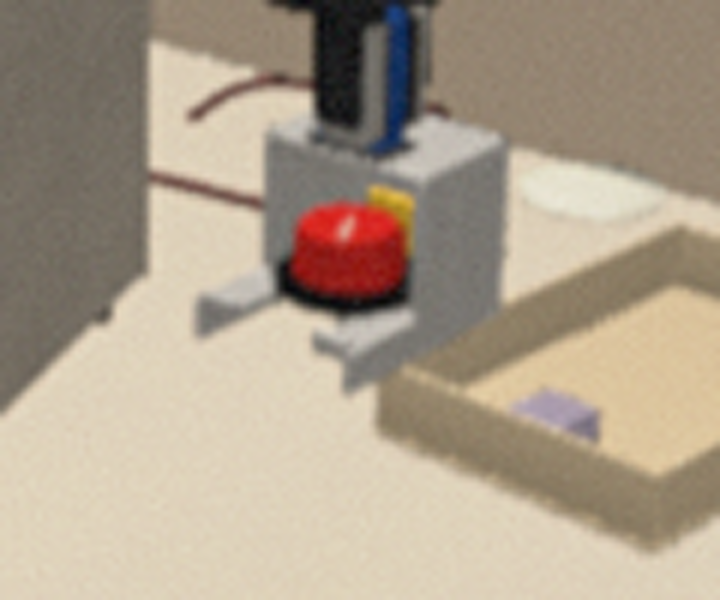

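The knob lies flat on the rails behind the hooks, with its flange next to the yellow pad at crop (345,250). Now to the tray.

>>> {"name": "arm_command", "arguments": {"rows": [[[0,0.1,0],[0,0,0]],[[0,0.28,0],[0,0,0]],[[0.01,0.46,0],[0,0,0]],[[0.01,0.64,0],[0,0,0]],[[0.015,0.78,0],[0,0,0]]]}}

```text
clock: 20.45
position: [518.0, -295.6, 174.5]
ee_rot: [1.0, -0.003, 0.0, 0.0]
contact_force: [0.2, 0.6, -2.7]
gripper_width: 13.0
grasp_force: 59.6
```

>>> {"name": "arm_command", "arguments": {"rows": [[[0,0.05,0],[0,0,0]],[[0,0.075,0.05],[0,0,0]],[[0,0.075,0.13],[0,0,0]],[[0,0.075,0.21],[0,0,0]],[[0,0.075,0.27],[0,0,0]]]}}

```text
clock: 20.95
position: [517.1, -310.9, 104.7]
ee_rot: [1.0, -0.002, -0.001, -0.001]
contact_force: [0.2, -0.1, -2.4]
gripper_width: 13.2
grasp_force: 59.7
```

```bash
python3 -c "
from h import *
go((519,-313,69.2),-90)
for n in ('scene','top'):
    im,d=arm.get_image(n);W=cloud(n,d);h=cv2.cvtColor(im,cv2.COLOR_BGR2HSV);x,y,z=W[...,0],W[...,1],W[...,2]
    m=(abs(x-520)<60)&(y>-262)&(y<-205)&(z>15)&(z<30)&(h[...,0]>110)&(h[...,0]<160)&(h[...,1]>20);P=W[m]
    if len(P): print('padbox',len(P),cv2.minAreaRect(np.float32(P[:,:2])))
"; python3 f.py
```

```text
t 20.95 pos [ 517.1 -310.9  104.7] F [ 0.17 -0.07 -2.43] M [ 0.07  0.   -0.03] w 13.2 gf 59.67608571052551 j [-0.27  0.46 -0.21 -0.   -0.9   1.84]
shift [0.0081 0.0087 0.1419] turn [-0.0005  0.0008 -0.0011]
padbox 38 ((525.7318725585938, -238.2227325439453), (21.47484588623047, 15.960822105407715), 2.784736156463623)
[ 518.53 -312.19  107.52] F [ 0.07 -0.29 -1.36] M [-0.009 -0.024  0.007]
```

>>> {"name": "arm_command", "arguments": {"rows": [[[0,0,0.04],[0,0,0]],[[0,0,0.09],[0,0,0]],[[0,0,0.125],[0,0,0]],[[0,0,0.142],[0,0,0]],[[0,0,0.142],[0,0,0]]]}}

```text
clock: 21.7
position: [517.2, -312.7, 70.3]
ee_rot: [1.0, -0.002, -0.001, -0.0]
contact_force: [0.2, -0.0, -2.0]
gripper_width: 12.9
grasp_force: 59.7
```

>>> {"name": "arm_command", "arguments": {"rows": [[[0,0,0.002],[0,0,0]],[[0,0,0.004],[0,0,0]],[[0,0,0.006],[0,0,0]],[[0,0,0.006],[0,0,0]]]}}

```text
clock: 22.1
position: [517.9, -312.9, 70.1]
ee_rot: [1.0, -0.002, 0.0, 0.0]
contact_force: [-0.2, -1.0, -2.9]
gripper_width: 13.4
grasp_force: 59.7
```

```bash
python3 f.py
```

```text
[ 517.88 -312.86   70.1 ] F [-0.05  0.52 -1.52] M [-0.015  0.037 -0.014]
```

>>> {"name": "arm_command", "arguments": {"rows": [[[0,0,0.002],[0,0,0]],[[0,0,0.004],[0,0,0]],[[0,0,0.005],[0,0,0]],[[0,0,0.005],[0,0,0]]]}}

```text
clock: 22.65
position: [517.9, -312.8, 69.3]
ee_rot: [1.0, -0.002, 0.0, 0.0]
contact_force: [-0.4, 1.5, 2.5]
gripper_width: 13.4
grasp_force: 60.2
```

```bash
python3 f.py
```

```text
[ 517.9  -312.85   69.24] F [-0.79  1.04  3.59] M [ 0.451  0.386 -0.027]
```

>>> {"name": "arm_command", "arguments": {"rows": [[[0,0,0],[0,0,0]],[[0,0,0],[0,0,0]],[[0,0,0],[0,0,0]],[[0,0,0],[0,0,0]],[[0,0,0],[0,0,0]]], "grip": 0.8}}

```text
clock: 23.3
position: [517.8, -312.9, 68.6]
ee_rot: [1.0, -0.002, -0.0, 0.0]
contact_force: [0.0, -0.3, 0.0]
gripper_width: 67.9
grasp_force: 0.0
```

>>> {"name": "arm_command", "arguments": {"rows": [[[0,0,-0.02],[0,0,0]],[[0,0,-0.08],[0,0,0]],[[0,0,-0.18],[0,0,0]],[[0,0,-0.34],[0,0,0]],[[0,0,-0.5],[0,0,0]]]}}

```text
clock: 23.8
position: [517.4, -312.8, 195.0]
ee_rot: [1.0, -0.002, -0.001, -0.0]
contact_force: [1.6, 0.2, -0.7]
gripper_width: 68.1
grasp_force: 0.0
```

>>> {"name": "arm_command", "arguments": {"rows": [[[0,-0.2,-0.1],[0,0,0]],[[0,-0.4,-0.2],[0,0,0]],[[0,-0.6,-0.2],[0,0,0]],[[0,-0.7,-0.2],[0,0,0]],[[0,-0.7,-0.2],[0,0,0]]]}}

```text
clock: 24.3
position: [518.6, -134.5, 245.1]
ee_rot: [1.0, 0.0, 0.001, -0.0]
contact_force: [0.7, -0.6, 0.2]
gripper_width: 68.3
grasp_force: 0.0
```

```bash
python3 -c "
from h import *
go((519,-313,69.2),-90)
im,d=arm.get_image('scene');t,_=arm.get_image('top')
a=cv2.resize(im[130:250,320:440],None,fx=3.3,fy=3.3,interpolation=2);b=cv2.resize(t[170:290,360:480],None,fx=3.3,fy=3.3,interpolation=2)
cv2.imwrite('pics/s9.png',np.hstack([a,b]))
"
```

```text
t 24.3 pos [ 518.6 -134.5  245.1] F [ 0.65 -0.56  0.23] M [-0.09 -0.03 -0.02] w 68.3 gf 0.0 j [ 0.05  0.22 -0.19 -0.   -1.16  1.52]
shift [-0.0009  0.7146  0.703 ] turn [-0.0002 -0.0008  0.0003]
```

View pics/s9.png

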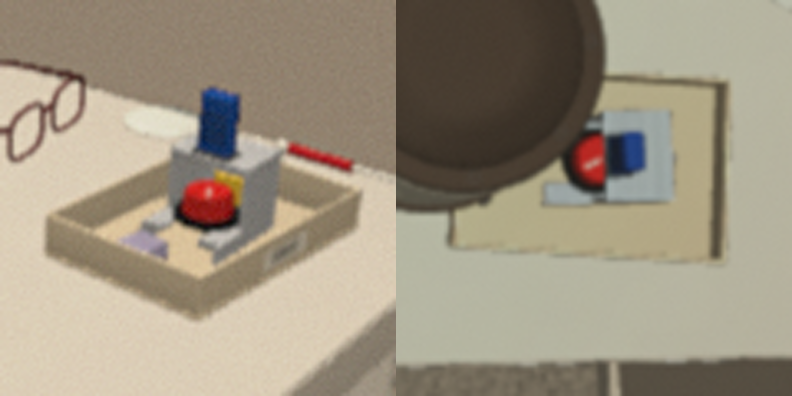

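The puller stands upright in the tray with the knob flat on its rails (left crop 210,205). The lilac box is still in place at (145,245), and the gripper is clear.

```bash
python3 -c "
from bench import arm
print(arm.job_done())"
```

```text
the job is handed in; nothing more can be done
None
```

The knob is off the control box and lies flat on the puller's rails; the puller stands upright in the tray, released, with the lilac box untouched. Readings at the step ends were about 1–3 N on the stop pad and 8 N of pull, though the peak at the pop wasn't recorded; I handed it in at about 24 s.

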